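Seat the rotor of a table mill on its drive and hold it down

TASK

Get the table mill ready for its lock ring. First push its open catch drawer fully home, until it clicks in and stays there; then lift the rotor out of its wooden stand, turn it until the cross-shaped stem meshes with the cross-shaped socket on top of the mill, and press it down against the spring until its disc sits flush on the hub. Finish while still holding the rotor pressed down (do not let go; the spring would lift it), with the drawer still shut, the rotor upright and the other things on the bench left where they are.

Things in the scene. Friction and masses are not known exactly. Their poses are not given: they have to be found in the camera images.
- mill: Table mill base, fixed: white plinth 150 x 130 mm, 54 mm high, with a catch drawer in its front; on it a round aluminium tower 90 mm in diameter, up to 85 mm. Origin under the tower's axis, on the bench; +x points to the back, the drawer opens to -x. The plinth reaches from 85 mm before the axis to 65 mm behind it. Stands left or right, turned by up to 0.25 rad.
- drawer (a joint): How far the drawer is open, m: 0 = fully home, 0.075 = fully open. Slides with about 1 N of friction and stays where it is left; in the last 12 mm it passes a sprung detent (2 to 3 N more), which then pulls it against its stop and keeps it there.
- drawer_pull (a point): Centre of the front face of the drawer's black pull, a block 60 mm wide and 20 mm high, standing 14 mm proud of the steel drawer front (111 mm wide, 34 mm high). About 30 mm above the bench. Moves with the drawer; axes as the mill's (push along +x).
- hub_mouth (a point): Centre of the top face of the steel drive hub (48 mm in diameter) in the tower, 89 mm above the bench. z up; x and y run along the crossing slots of its cross-shaped socket (each 32.4 mm long, 12.4 mm wide, 2.5 mm lead-in, 32 mm deep). Turns with the hub, which has 0.08 N m of friction, so it stands still unless twisted.
- ejector (a joint): How far the sprung ejector pin (11 mm in diameter) in the middle of the socket is pushed down, m. 0 = free, its top 16 mm below the hub's top face; 0.012 = rotor fully home. It pushes up with 4 N at first touch and 10 N at home, more than the rotor's weight.
- rotor_grip (a point): Loose rotor, 0.14 kg, 92 mm tall, standing stem down in the stand. This point, 20 mm below its top, is the place to grasp: its wooden grip is a block 40 mm (along x) by 18 mm (along y), from 26 mm below this point to 20 mm above; take it across the 18 mm. Below the grip: a cone up to 48 mm wide, then a steel disc 54 mm in diameter, 10 mm thick, 34 to 44 mm below this point. z up.
- rotor_seat (a point): Centre of the underside of the rotor's disc, 44 mm below the grip point, 28 mm above the pin's tip; axes as the rotor's. Comes to lie on hub_mouth when the rotor is home.
- rotor: The whole rotor; axes as its grip's. Origin: tip of its pilot pin, 72 mm below the grip point. The pin (9 mm in diameter) is the lowest 6 mm; above it, 22 mm tall up to the disc, is the cross-shaped stem: two crossed bars, 30 mm long and 10 mm thick, along x and y, chamfered below. It fits the socket in four ways, a quarter turn apart.
- stand: Fixed round wooden stand, a ring 80 mm in diameter with a 40 mm bore, 40 mm high; origin at its centre on the bench. The rotor's disc rests on its top face.
- garlic_1: Bystander: garlic bulb, 60 mm across, 59 mm tall, to be left alone. Origin at its underside.
- spice_jar_2: Bystander: small spice jar with a dark cap, 44 mm in diameter, 96 mm tall, at the back. Origin at its underside.
- lemon_1: Bystander: lemon, 71 x 53 x 51 mm. Origin at its underside.
- tin_2: Bystander: low tin, 75 mm in diameter, 58 mm tall. Origin at its underside.
- tomato_1: Bystander: tomato, 65 mm across, 66 mm tall. Origin at its underside.
Things that resemble listed ones, but are neither listed nor needed, are in the scene too. What is shaped like the rotor but pink is not meant. What is shaped like the stand but black is not meant.

How it is judged:
By the outcome, as a careful person would: the job done as asked, in the order asked, and still so for the second after the job is handed in, while the arm keeps its last pose, push and grip.
It also fails if it takes over 53 s, if anything falls off the work surface, if the arm or the gripper's body presses on something with over 40 N, if the wrist force passes 120 N, or if a joint passes its speed limit or range.

ROBOT

A 6-joint arm with a two-finger parallel gripper is mounted at the origin on the work surface; the furniture and walls round the work are solid. World frame = base frame: x ahead of the robot, y to its left, z up, the work surface at z = 0. Lengths are in m, angles in rad, forces in N, time in s.
With the tool pointing down it reaches from about 0.25 to 0.725 m from the base axis. Payload 4 kg.
Tool frame: the origin (TCP) lies midway between the tips of the shut fingers; the grasp point (between the pads) lies 19 mm behind it; z points along the fingers, y is the direction in which the jaws open and shut (so a half turn about z gives the same grasp; the last joint's range is limited). The gripper opens to 85 mm and grips with 20 to 120 N. Pads are 22 mm wide; open, the fingers measure 114 mm over their backs; the gripper's body (76 mm by 85 mm) begins 54 mm behind the grasp point. The pads swing forward as they close: fully open they stand 13 mm farther back than shut.
Start: joints at [1.253, 0.241, 0.005, 1.335, 0, 1.571], TCP at [0.156, 0.475, 0.231] pointing down, gripper open.
Joint ranges: [-2.72, 2.72], [-1.05, 1.87], [-1.09, 1.28], [-1.99, 2.15], [-1.42, 1.44], [-3.14, 3.14]. Speed limits (rad/s): [2.79, 2.79, 3.14, 3.14, 3.14, 3.14].

INTERFACE

Orientations are given as a unit quaternion [w, x, y, z].
In Python, from station import * gives the robot as it stands.
- The arm moves only by the shell command python3 -m crank 'ROWS' [FORCE]. ROWS is JSON, a list of rows, each an object with "offset": the shift along the tool's x, y, z in mm, a list of three; "rot": the turn, a rotation vector about the tool's x, y, z in degrees, a list of three; "grip": the finger opening in mm, from 0 to 85.4. In form: [{"offset": [dx, dy, dz], "rot": [rx, ry, rz], "grip": grip}, ...]. A call has 1 to 12 rows; each row shifts and turns the commanded pose from where the row before left it, along the tool's axes as they then stand; what a row does not reach is not made up. A row lasts 1/10 s, in which the tool goes at most 50 mm and 8.59 degrees, less where a joint would pass 70% of its speed; a pose out of reach is approached as far as the arm can. A call with a gripper value outside its range is refused whole. The fingers move at their own pace and stop on an object; FORCE is the grip in N (left out, the last holds). Time passes only in rows, so rows that do not move let the fingers close. It gives the time, the measured TCP pose, the force and the opening at its end, in the units of the state.
- get_state(): the state, without advancing time (a new reading comes with each control period).
- get_image(name): name is "side" or "top"; returns a dict with "color" (384x512x3 uint8, red, green, blue), "z_map" (384x512 float32, m along the optical axis (not along the pixel's ray), 0 where there is no reading), "fx", "fy", "cx", "cy" (pixels), "R" (3x3) and "t" (3): a world point X has camera coordinates R X + t. Camera axes: x right, y down, z forward; pixel columns grow to the right and rows downward; lengths in m; the calibration is good to about 2 mm. A picture is of the moment at which its call begins.
- finish_job(): hands the job in, once; it reports no verdict.
Trained networks look in the newest picture that a camera, given by its name, has taken for a name from the list of things; names that differ only in an ending like _2 or _b are one class to them, and where a whole thing is asked for, a point or a joint stands for the part that bears it (a point fixed in the world has none). Each returns a list of dicts, best first, with "p" (0 to 1); they miss things now and then, are a little off and sometimes report something else, mostly with a low value. They report only what shows in the picture. A call takes as long as a camera call. They do not tell look-alikes from the thing itself.
- silhouettes(target, camera): "mask" (384x512 bool, what is visible of it) and "box" ([left, top, right, bottom] in pixels, round what is visible of it).
The state is a dict: "clock": time; "joint_pos": joint angles; "joint_velocities": joint speeds; "effort": joint torques, N m; "ee_pos": TCP position; "tool_rot": TCP orientation; "force": force on the tool from outside, world axes, zero at the start; "ft_torque": the same for the moment, N m; "grip_width": finger opening in m.
Only numpy, scipy, OpenCV 4.12 (cv2) and the standard library are available. Lean on these libraries where they do the work, as an engineer would, in place of code of your own. Each camera call takes 0.05 s, during which the arm holds its last target.

## Working session

There is one attempt and no reset: what is moved stays moved. The work goes in short steps, Python scripts to look and compute and a shell command to move; the robot and the scene stay as the last step left them, time stands still between calls to the robot, and variables do not carry over. Pictures are saved under pics/ and viewed, and the job is handed in when it is done.

```bash
mkdir -p pics; ls
cat > h.py <<'E'
from station import *
import numpy as np, cv2
def save(img,name):
    cv2.imwrite('pics/'+name, cv2.cvtColor(img['color'],cv2.COLOR_RGB2BGR))
def world(img):
    z=img['z_map']; v,u=np.mgrid[:z.shape[0],:z.shape[1]]
    c=np.stack([(u-img['cx'])/img['fx']*z,(v-img['cy'])/img['fy']*z,z],-1)
    w=(c-np.array(img['t']))@np.array(img['R'])
    w[z==0]=np.nan
    return w
E
python3 - <<'E'
from h import *
s=get_state(); print(s)
for n in ['side','top']:
    i=get_image(n); save(i,n+'0.png'); np.save(n+'0.npy',world(i)); print(n,i['fx'],i['cx'],i['cy'],i['R'],i['t'])
    for t in ['mill','drawer_pull','rotor','stand','hub_mouth']:
        for d in silhouettes(t,n)[:3]: print(n,t,round(d['p'],2),d['box'])
E
```

```text
pics
{'clock': 0.0, 'joint_pos': array([1.25297290e+00, 2.41413459e-01, 3.73709314e-03, 1.33520046e+00,
       3.59324312e-05, 1.57076436e+00]), 'joint_velocities': array([ 5.68071938e-04,  4.21486815e-04,  3.71076146e-04,  1.20530711e-03,
       -8.37886437e-05,  3.84130085e-04]), 'effort': array([-7.21466095e-04, -3.72318363e+01,  2.52407420e+01,  1.69878057e-02,
        2.69398720e-05,  3.08275261e-06]), 'ee_pos': array([0.15604378, 0.47436736, 0.23041763]), 'tool_rot': array([-1.82369377e-04,  1.58227873e-01,  9.87402075e-01, -1.02429783e-03]), 'force': array([-0.1423824 , -1.02650595, -0.6372037 ]), 'ft_torque': array([-0.03192103, -0.01347002,  0.03154292]), 'grip_width': 0.08523278563161421}
side 422.3754233842254 259.2352603843944 188.7172593208113 [[-0.86557307  0.50065652  0.01123925]
 [ 0.3785535   0.6688352  -0.63980991]
 [-0.32784221 -0.54954756 -0.76845101]] [ 0.44304977 -0.14688363  1.52021751]
side mill 0.65 [185.6, 157.1, 254.5, 205.3]
side drawer_pull 0.82 [233.7, 157.2, 256.8, 188.9]
side rotor 0.87 [265.6, 209.1, 282.7, 236.1]
side rotor 0.75 [287.6, 245.4, 308.3,
[... 200 characters left out ...]
 0.62 [201.7, 164.2, 215.5, 180.6]
top 393.2216645696316 252.9834505316242 192.2903931083687 [[-0.01627671 -0.99986505  0.0022251 ]
 [-0.98530592  0.01566121 -0.17007933]
 [ 0.17002153 -0.00496074 -0.98542786]] [0.02213064 0.50579739 1.04966318]
top mill 0.72 [280.3, 127.6, 329.0, 201.8]
top drawer_pull 0.59 [279.4, 178.5, 321.3, 203.1]
top drawer_pull 0.26 [234.8, 117.5, 253.0, 143.0]
top rotor 0.83 [205.9, 173.9, 226.4, 196.3]
top rotor 0.67 [185.9, 135.6, 207.3, 159.8]
top rotor 0.54 [159.3, 173.8, 177.1, 193.8]
top stand 0.85 [177.1, 135.5, 207.6, 162.1]
top stand 0.79 [178.6, 199.6, 205.6, 230.1]
top stand 0.62 [179.5, 242.3, 215.8, 268.6]
top hub_mouth 0.57 [297.7, 140.7, 314.1, 158.7]
```

Run:
```python
import cv2
a=cv2.imread('pics/top0.png');b=cv2.imread('pics/side0.png')
cv2.imwrite('pics/top0c.png',cv2.resize(a[100:300,130:360],None,fx=3.4,fy=3,interpolation=cv2.INTER_CUBIC)[:600,:800])
cv2.imwrite('pics/side0c.png',cv2.resize(b[130:310,150:390],None,fx=3.3,fy=3.3,interpolation=cv2.INTER_CUBIC))
```

```text
(no output)
```

View pics/top0.png

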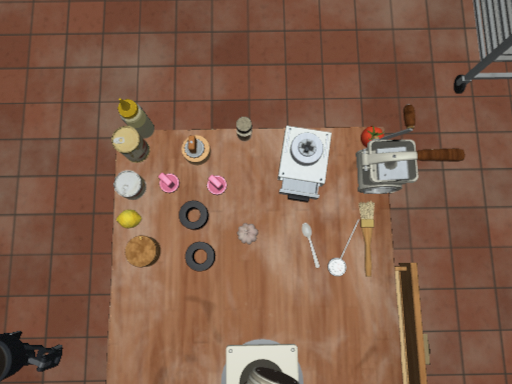

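View pics/top0c.png

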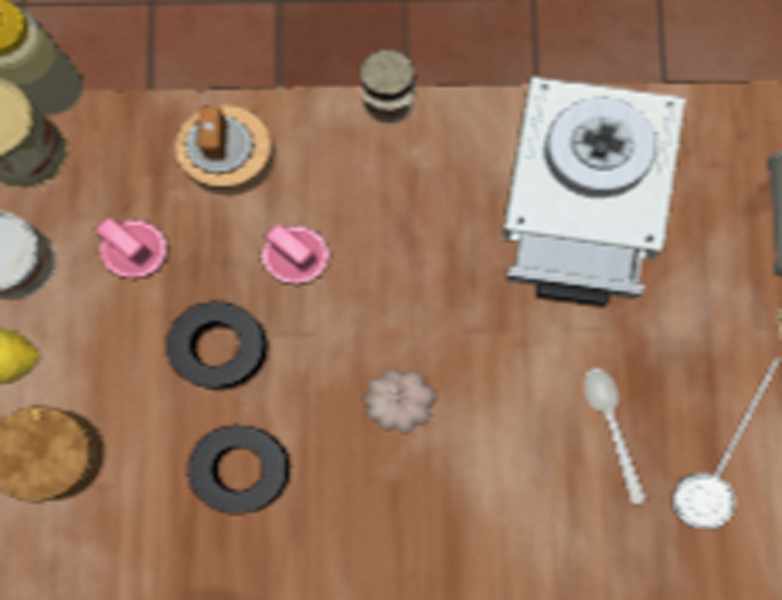

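View pics/side0c.png

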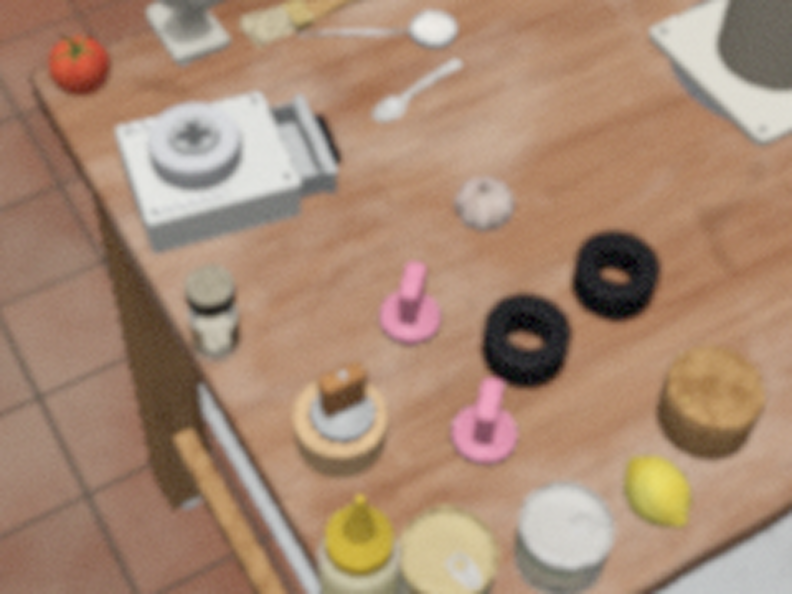

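```bash
cat > m.py <<'E'
from h import *
def meas(tag):
  for n in ['side','top']:
    w=np.load(n+tag+'.npy')
    def rect(cond,name):
        p=w[cond][:,:2].astype(np.float32)
        if len(p)<5: print(n,name,'few',len(p));return
        r=cv2.minAreaRect(p*1000); m=p.mean(0)*1000
        print(n,name,len(p),'rect c',np.round(r[0],1),'sz',np.round(r[1],1),'ang',round(r[2],1),'mean',m.round(1),'zmed',round(float(np.median(w[cond][:,2]))*1000,1))
    x,y,z=w[...,0],w[...,1],w[...,2]
    R=lambda a,b,c,d:(x>a)&(x<b)&(y>c)&(y<d)
    mill=R(.35,.75,-.3,-.03)
    rect(mill&(z>.048)&(z<.060),'plinth')
    rect(mill&(z>.078)&(z<.095),'tower')
    rect(mill&(z>.086)&(z<.095),'hub')
    rect(R(.3,.56,-.3,-.03)&(z>.015)&(z<.04),'drawer')
    rot=R(.5,.75,.1,.3)
    rect(rot&(z>.092)&(z<.12),'griptop')
    rect(rot&(z>.034)&(z<.047),'standtop')
    rect(rot&(z>.047)&(z<.056),'disc')
    g=(abs(x)<1)&(abs(y)<.6)&(abs(z)<.02); print('table z',np.median(z[R(.2,.4,-.1,.2)&(z<.02)]))
E
python3 -c "
from m import *
meas('0')
for n in ['top','side']:
  w=np.load(n+'0.npy')
  for uv in ([(308,149),(196,146),(298,195),(217,185),(169,183),(244,127),(247,233)] if n=='top' else [(209,172),(249,172),(253,245)]): print(n,uv,w[uv[1],uv[0]].round(4))
"
```

```text
side plinth 893 rect c [ 586.3 -174.1] sz [229.3 192.5] ang 83.0 mean [ 607.9 -115.3] zmed 55.0
side tower 483 rect c [ 590.3 -194.7] sz [227.7  85. ] ang 64.4 mean [ 620.2 -130.8] zmed 86.3
side hub 266 rect c [ 598.4 -193. ] sz [217.3  83.7] ang 70.9 mean [ 618.8 -133.9] zmed 88.3
side drawer 283 rect c [ 429.5 -177.1] sz [258.1 245.5] ang 0.3 mean [ 490.4 -141.7] zmed 20.5
side griptop 198 rect c [556.6 198.3] sz [159.5 136.5] ang 28.3 mean [590.6 188.7] zmed 97.0
side standtop 591 rect c [590.7 187.7] sz [178.9 171.3] ang 86.6 mean [585.2 194.3] zmed 40.7
side disc 162 rect c [591.4 188.2] sz [154.8 141.8] ang 86.0 mean [616.5 190.5] zmed 51.6
table z 0.0012130220663454413
top plinth 1578 rect c [ 591.1 -128.3] sz [130.3 191. ] ang 80.1 mean [ 599.3 -128.6] zmed 54.5
top tower 734 rect c [ 620.  -132.8] sz [87.5 85.8] ang 88.4 mean [ 618.7 -132.2] zmed 85.8
top hub 348 rect c [ 621.5 -133.4] sz [84.6 79.4] ang 89.0 mean [ 620.4 -131.9] zmed 87.8
top drawer 345 rect c [ 456.1 -205.4] sz [340.4 162.6] ang 39.5 mean [ 496.9 -143.8] zmed 17.5
top griptop 175 rect c [556.5 166.9] sz [144.8 147. ] ang 53.7 mean [591. 181.] zmed 99.3
top standtop 624 rect c [591.6 185.3] sz [179.3 168.6] ang 86.6 mean [578.3 184.9] zmed 40.0
top disc 165 rect c [588.7 177.6] sz [158.9 145. ] ang 86.6 mean [615.8 174.2] zmed 51.2
table z 9.504049127585833e-05
top (308, 149) [ 0.6242 -0.1419  0.0569]
top (196, 146) [0.6373 0.1713 0.0585]
top (298, 195) [ 0.497  -0.1113  0.0399]
top (217, 185) [0.5183 0.1094 0.095 ]
top (169, 183) [0.5262 0.2373 0.0926]
top (244, 127) [0.6772 0.0357 0.0973]
top (247, 233) [0.393  0.0321 0.0513]
side (209, 172) [ 0.6178 -0.1352  0.0771]
side (249, 172) [ 0.491  -0.1041  0.0379]
side (253, 245) [0.6388 0.1838 0.1055]
```

```bash
cat > m2.py <<'E'
from h import *
def circ(p,r,c0):
    from scipy.optimize import least_squares
    return least_squares(lambda c:np.hypot(*(p-c[:2]).T)-c[2],[*c0,r],loss='soft_l1',f_scale=2).x
if __name__=='__main__':
  for n in ['top','side']:
    w=np.load(n+'0.npy')*1000; x,y,z=w[...,0],w[...,1],w[...,2]
    near=lambda c,r:np.hypot(x-c[0],y-c[1])<r
    def rect(cond,name):
        p=w[cond][:,:2].astype(np.float32); r=cv2.minAreaRect(p)
        print(n,name,len(p),np.round(r[0],1),np.round(r[1],1),round(r[2],1),'mean',p.mean(0).round(1))
    rect(near((634,175),45)&(z>96)&(z<115),'grip')
    rect(near((634,175),60)&(z>70)&(z<115),'gripall')
    rect(near((634,175),60)&(z>36)&(z<44),'stand')
    rect(near((620,-133),60)&(z>81)&(z<95),'tower')
    rect(near((620,-133),120)&(z>50)&(z<59),'plinth')
    # drawer
    for zz in [(5,20),(20,30),(30,36),(36,42),(42,50)]:
        m=(x>440)&(x<560)&(y>-200)&(y<-70)&(z>zz[0])&(z<zz[1])
        if m.sum()>5: rect(m,'drawer%s'%(zz,))
E
python3 m2.py
python3 - <<'E'
import cv2,numpy as np
a=cv2.imread('pics/top0.png')
o=[]
for (u,v) in [(306,148),(196,148)]:
    o.append(cv2.resize(a[v-24:v+24,u-24:u+24],(396,396),interpolation=cv2.INTER_CUBIC))
b=cv2.imread('pics/side0.png')
p=[]
for (u,v) in [(209,172),(253,250)]:
    p.append(cv2.resize(b[v-18:v+18,u-24:u+24],(396,297),interpolation=cv2.INTER_CUBIC))
cv2.imwrite('pics/z1.png',np.hstack(o)); cv2.imwrite('pics/z2.png',np.hstack(p))
E
```

```text
top grip 96 [634.3 178.4] [38.9 16.3] 0.7 mean [633.8 178.5]
top gripall 127 [634.2 178.5] [39.2 16.5] 0.2 mean [631.4 177.8]
top stand 260 [635.1 177.1] [76.9 78.5] 26.0 mean [631.6 172.9]
top tower 704 [ 620.5 -132.5] [86.3 85.8] 27.6 mean [ 619.2 -132.4]
top plinth 1507 [ 611.  -131.4] [129.9 150.6] 79.7 mean [ 601.  -128.8]
top drawer(5, 20) 365 [ 499.6 -133.7] [106.7 124.9] 0.8 mean [ 527.2 -120.5]
top drawer(20, 30) 25 [ 509.3 -124.8] [102.1  58. ] 82.1 mean [ 505.2 -131.7]
top drawer(30, 36) 23 [ 498.4 -127.3] [ 37.8 108.3] 13.1 mean [ 494.  -124.8]
top drawer(36, 42) 111 [ 509.2 -119.1] [107.7  55.5] 80.2 mean [ 493.9 -113.3]
top drawer(42, 50) 190 [ 520.7 -127.6] [ 76.7 112.8] 2.9 mean [ 504.1 -121.2]
side grip 98 [635.4 180.1] [17.9 39.1] 89.1 mean [635.5 181.5]
side gripall 174 [635.4 180.4] [18.5 40.1] 89.1 mean [636.3 183.9]
side stand 234 [638.6 181.9] [72.9 78.1] 53.5 mean [644.3 187.4]
side tower 440 [ 619.7 -132.9] [88.3 85. ] 65.8 mean [ 620.7 -129.9]
side plinth 821 [ 595.1 -128.8] [133.6 179.8] 79.7 mean [ 609.  -115.9]
side drawer(5, 20) 111 [ 488.4 -123.4] [121.   74.8] 79.8 mean [ 509.5 -127.7]
side drawer(20, 30) 38 [ 505.4 -116. ] [98.3 47. ] 78.6 mean [ 508.3 -129. ]
side drawer(30, 36) 20 [ 506.5 -114.6] [99.6 48.1] 79.4 mean [ 505.6 -135.3]
side drawer(36, 42) 61 [ 506.1 -117. ] [101.8  49.5] 80.9 mean [ 499.3 -114.6]
side drawer(42, 50) 106 [ 511.8 -119.3] [61.3 96. ] 1.2 mean [ 501.9 -119.7]
```

View pics/z1.png

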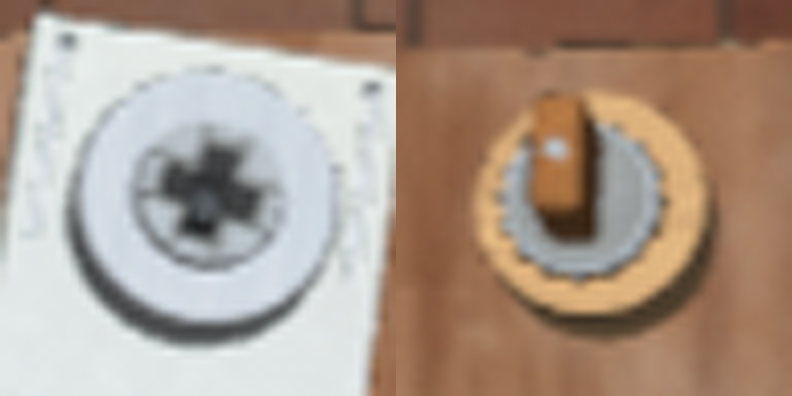

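View pics/z2.png

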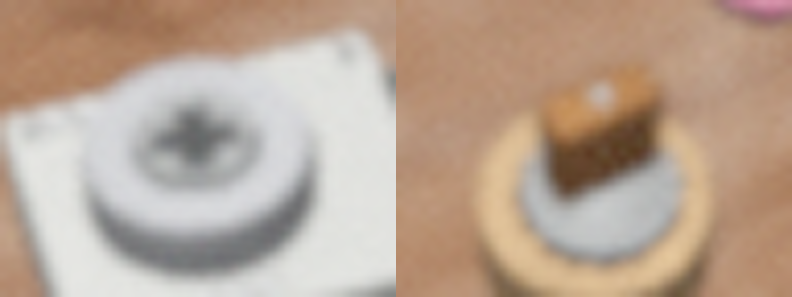

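```bash
cat > m3.py <<'E'
from h import *
def rectify(img,c,zh,half=35,s=0.25,col=None):
    g=np.arange(-half,half,s); X,Y=np.meshgrid(g,g,indexing='ij') # rows x, cols y
    P=np.stack([c[0]+X,c[1]+Y,np.full_like(X,zh)],-1)/1000
    C=P@np.array(img['R']).T+np.array(img['t'])
    u=(C[...,0]/C[...,2]*img['fx']+img['cx']).astype(np.float32); v=(C[...,1]/C[...,2]*img['fy']+img['cy']).astype(np.float32)
    return cv2.remap(img['color'],u,v,cv2.INTER_CUBIC),X,Y
def hub(imgs,c=(620,-132.7)):
    from scipy.optimize import minimize
    outs=[]
    for n,i in imgs.items():
        r,X,Y=rectify(i,c,88); g=cv2.cvtColor(r,cv2.COLOR_RGB2GRAY).astype(float)
        def score(p):
            dx,dy,a=p; x=(X-dx)*np.cos(a)+(Y-dy)*np.sin(a); y=-(X-dx)*np.sin(a)+(Y-dy)*np.cos(a)
            cr=((abs(x)<16.2)&(abs(y)<6.2))|((abs(y)<16.2)&(abs(x)<6.2)); d=(np.hypot(x,y)<23)&~cr
            return g[cr].mean()-g[d].mean()
        best=min(((score((dx,dy,np.radians(a))),dx,dy,a) for dx in range(-6,7,1) for dy in range(-6,7,1) for a in range(-45,45,3)))
        b=min(((score((best[1]+dx,best[2]+dy,np.radians(best[3]+a))),best[1]+dx,best[2]+dy,best[3]+a) for dx in (-.5,0,.5) for dy in (-.5,0,.5) for a in np.arange(-4,4.1,.5)))
        print(n,'hub score %.1f centre %.1f %.1f ang %.1f'%(b[0],c[0]+b[1],c[1]+b[2],b[3]))
        outs.append(np.flipud(np.fliplr(r)))
    cv2.imwrite('pics/rect.png',cv2.cvtColor(np.hstack(outs),cv2.COLOR_RGB2BGR))
E
python3 - <<'E'
from m3 import *
im={n:get_image(n) for n in ['top','side']}
hub(im)
a=np.radians(-10.3)
for n in im:
    w=world(im[n])*1000; d=w-[620.2,-132.7,0]
    X=d[...,0]*np.cos(a)+d[...,1]*np.sin(a); Y=-d[...,0]*np.sin(a)+d[...,1]*np.cos(a); z=w[...,2]
    for lo,hi in [(20,30),(30,36),(36,41),(41,50)]:
        for yr in [(-28,28),(32,54),(-54,-32)]:
            m=(X<-90)&(X>-220)&(Y>yr[0])&(Y<yr[1])&(z>lo)&(z<hi)
            if m.sum()>3: print(n,lo,hi,yr,m.sum(),np.percentile(X[m],[0,5,50,95]).round(1))
    m=(X<-90)&(X>-200)&(abs(Y)<75)&(z>25); print('Y range',np.percentile(Y[m],[1,99]).round(1))
E
```

```text
top hub score -91.2 centre 622.0 -134.7 ang -19.0
side hub score -47.4 centre 620.0 -135.2 ang -18.5
top 20 30 (-28, 28) 6 [-139.2 -139.2 -138.8 -138.7]
top 20 30 (32, 54) 5 [-125.2 -125.2 -125.1 -124.4]
top 20 30 (-54, -32) 8 [-125.1 -125.1 -115.2  -97.7]
top 30 36 (-28, 28) 15 [-139.2 -139.2 -138.7 -128.8]
top 30 36 (-54, -32) 5 [-124.9 -124.9 -124.4  -96.4]
top 36 41 (-28, 28) 68 [-139.  -138.6 -132.7 -124.7]
top 36 41 (32, 54) 5 [-125.3 -125.2 -124.7 -113.4]
top 36 41 (-54, -32) 4 [-125.2 -125.1 -118.4  -98.8]
top 41 50 (-28, 28) 121 [-136.3 -133.6 -122.2 -114. ]
top 41 50 (32, 54) 39 [-125.8 -125.2 -119.2  -93.6]
top 41 50 (-54, -32) 43 [-125.2 -125.  -118.2  -98.3]
Y range [-54.   52.1]
side 20 30 (-28, 28) 17 [-139.3 -138.4 -114.9 -101.9]
side 20 30 (32, 54) 24 [-126.1 -122.9 -107.2  -93. ]
side 20 30 (-54, -32) 16 [-114.9 -114.8 -104.3  -93.5]
side 30 36 (-28, 28) 6 [-115.  -115.  -114.7 -114.2]
side 30 36 (32, 54) 11 [-126.  -121.4 -109.   -92.2]
side 30 36 (-54, -32) 11 [-115.5 -113.8 -104.4  -92.5]
side 36 41 (-28, 28) 30 [-139.8 -139.5 -134.1 -114.4]
side 36 41 (32, 54) 8 [-122.4 -121.3 -114.9  -98.1]
side 36 41 (-54, -32) 9 [-114.9 -114.7 -108.6  -95.8]
side 41 50 (-28, 28) 71 [-138.9 -136.1 -122.3 -115. ]
side 41 50 (32, 54) 33 [-126.4 -126.1 -115.9  -93.5]
side 41 50 (-54, -32) 26 [-125.2 -123.9 -116.5  -92. ]
Y range [-52.9  54.3]
```

View pics/rect.png

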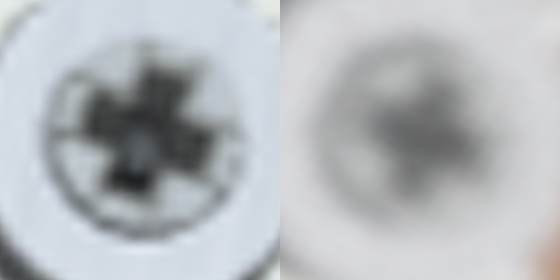

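```bash
cat > d.py <<'E'
from h import *
import sys
from scipy.spatial.transform import Rotation as Ro
def delta(tx,ty,tz,yaw=None):
    s=get_state(); q=s['tool_rot']; R=Ro.from_quat([q[1],q[2],q[3],q[0]])
    p=s['ee_pos']*1000; M=R.as_matrix(); d=np.array([tx,ty,tz])-p
    print('t %.2f pos'%s['clock'],p.round(1),'yaw %.1f'%np.degrees(np.arctan2(M[1,0],M[0,0])),'tilt z',M[:,2].round(3),'F',s['force'].round(1),'T',s['ft_torque'].round(2),'w %.1f'%(s['grip_width']*1000))
    print(' offset tool mm',(M.T@d).round(1),'dist %.0f'%np.linalg.norm(d))
    if yaw is not None:
        a=np.radians(yaw); T=np.array([[np.cos(a),np.sin(a),0],[np.sin(a),-np.cos(a),0],[0,0,-1]])
        print(' rot tool deg',np.degrees(Ro.from_matrix(M.T@T).as_rotvec()).round(2), 'offset in final frame',(T.T@d).round(1))
if __name__=='__main__': delta(*map(float,sys.argv[1:]))
E
python3 d.py 452.9 -102.3 231 169.7; python3 -m crank '[{"offset":[-30,-30,0],"rot":[0,0,0],"grip":0},{"offset":[-30,-30,0],"rot":[0,0,0],"grip":0}]' 40; python3 d.py 452.9 -102.3 231 169.7
```

```text
t 0.70 pos [156.2 475.  231.3] yaw 161.8 tilt z [-0.  0. -1.] F [-0.4 -0.6  0.4] T [ 0.05  0.05 -0.02] w 85.4
 offset tool mm [-4.622e+02 -4.557e+02  3.000e-01] dist 649
 rot tool deg [ 0.   -0.   -7.91] offset in final frame [-3.951e+02 -5.149e+02  3.000e-01]
clock: 0.9
ee_pos: [0.1945, 0.3989, 0.2309]
tool_rot: [0.0, 0.157, 0.988, -0.0]
force: [1.5, -0.6, 0.1]
grip_width: 0.0589
t 0.90 pos [194.5 398.9 230.9] yaw 161.9 tilt z [ 0. -0. -1.] F [ 1.5 -0.6  0.1] T [-0.05 -0.06 -0.02] w 58.9
 offset tool mm [-4.010e+02 -3.964e+02  1.000e-01] dist 564
 rot tool deg [-0.02  0.01 -7.76] offset in final frame [-3.438e+02 -4.469e+02 -1.000e-01]
```

```bash
python3 -m crank '[{"offset":[0,0,0],"rot":[0,0,-7.8],"grip":0},{"offset":[-31,-40,0],"rot":[0,0,0],"grip":0},{"offset":[-31,-40,0],"rot":[0,0,0],"grip":0},{"offset":[-31,-40,0],"rot":[0,0,0],"grip":0},{"offset":[-31,-40,0],"rot":[0,0,0],"grip":0},{"offset":[-31,-40,0],"rot":[0,0,0],"grip":0},{"offset":[-31,-40,0],"rot":[0,0,0],"grip":0},{"offset":[-31,-40,0],"rot":[0,0,0],"grip":0},{"offset":[-31,-40,0],"rot":[0,0,0],"grip":0},{"offset":[-31,-40,0],"rot":[0,0,0],"grip":0},{"offset":[-31,-40,0],"rot":[0,0,0],"grip":0},{"offset":[0,0,0],"rot":[0,0,0],"grip":0}]'; python3 d.py 452.9 -102.3 26 169.7
```

```text
clock: 2.1
ee_pos: [0.4266, -0.0498, 0.2312]
tool_rot: [0.001, 0.095, 0.995, -0.001]
force: [-1.1, -0.1, 0.6]
grip_width: -0.0002
t 2.10 pos [426.6 -49.8 231.2] yaw 169.1 tilt z [ 0.002 -0.002 -1.   ] F [-1.1 -0.1  0.6] T [0.09 0.1  0.  ] w -0.2
 offset tool mm [-35.3 -46.3 205.4] dist 213
 rot tool deg [-0.08  0.13 -0.6 ] offset in final frame [-35.2 -47.  205.2]
```

```bash
python3 -m crank '[{"offset":[-12,-16,40],"rot":[0,0,-0.6],"grip":0},{"offset":[-12,-16,40],"rot":[0,0,0],"grip":0},{"offset":[-11,-15,40],"rot":[0,0,0],"grip":0},{"offset":[0,0,40],"rot":[0,0,0],"grip":0},{"offset":[0,0,30],"rot":[0,0,0],"grip":0},{"offset":[0,0,17],"rot":[0,0,0],"grip":0},{"offset":[0,0,0],"rot":[0,0,0],"grip":0},{"offset":[0,0,0],"rot":[0,0,0],"grip":0}]'; python3 d.py 472.6 -105.8 23 169.7
python3 - <<'E'
from h import *
for n in ['top','side']:
    i=get_image(n); c=i['color'][130:240,230:340] if n=='top' else i['color'][120:230,170:280]
    cv2.imwrite('pics/p_%s.png'%n,cv2.cvtColor(cv2.resize(c,(390,390),interpolation=cv2.INTER_CUBIC),cv2.COLOR_RGB2BGR))
a=[cv2.imread('pics/p_%s.png'%n) for n in ['top','side']]; cv2.imwrite('pics/p1.png',np.hstack(a))
E
```

```text
clock: 2.9
ee_pos: [0.4506, -0.0966, 0.0246]
tool_rot: [-0.0, 0.085, 0.996, 0.0]
force: [0.3, -1.0, 0.3]
grip_width: 0.0
t 2.90 pos [450.6 -96.6  24.6] yaw 170.2 tilt z [-0.  0. -1.] F [ 0.3 -1.   0.3] T [ 0.01 -0.02 -0.05] w 0.0
 offset tool mm [-23.2  -5.3   1.6] dist 24
 rot tool deg [ 0.01 -0.02  0.53] offset in final frame [-23.2  -5.1   1.6]
```

View pics/p1.png

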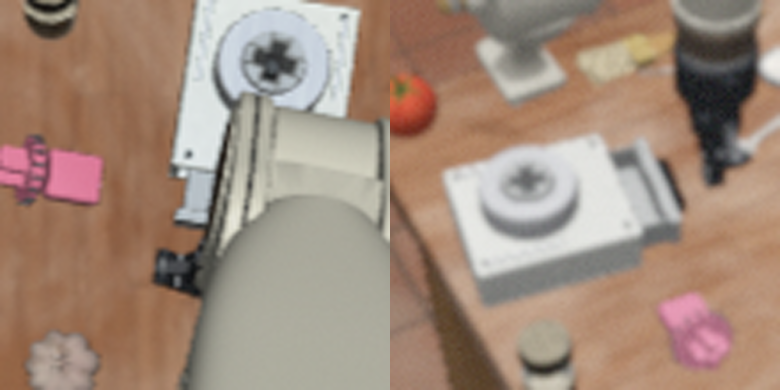

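Run:
```python
from h import *
for n in ['top','side']:
    i=get_image(n); save(i,n+'1.png'); np.save(n+'1.npy',world(i))
```

```text
(no output)
```

View pics/top1.png

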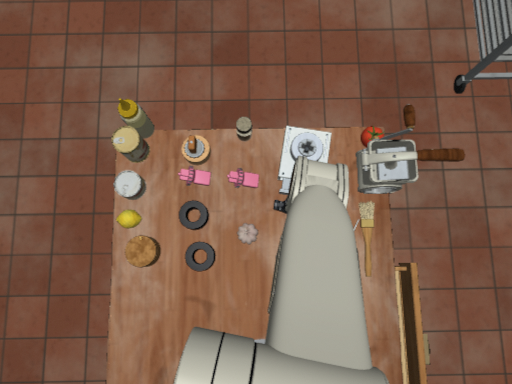

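View pics/side1.png

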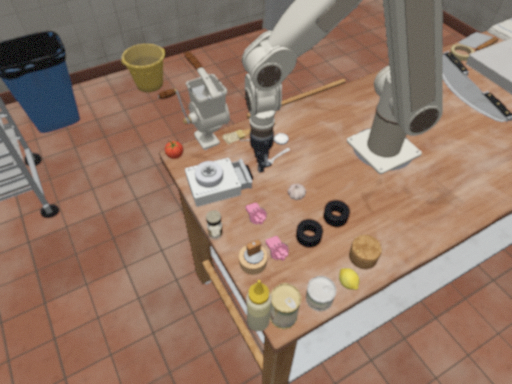

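View pics/side0.png

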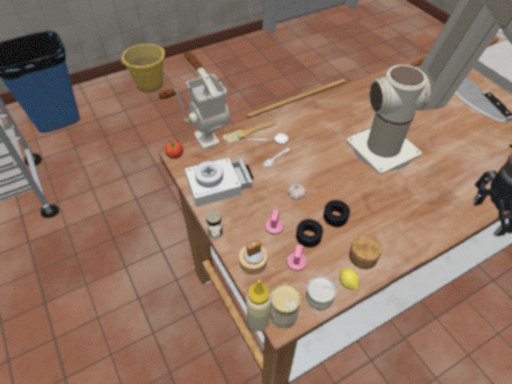

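```bash
python3 -m crank '[{"offset":[-5,-5,1],"rot":[0,0,0.4],"grip":0},{"offset":[-6,0,0],"rot":[0,0,0],"grip":0},{"offset":[-5,0,0],"rot":[0,0,0],"grip":0},{"offset":[-4,0,0],"rot":[0,0,0],"grip":0},{"offset":[-4,0,0],"rot":[0,0,0],"grip":0},{"offset":[-4,0,0],"rot":[0,0,0],"grip":0},{"offset":[-4,0,0],"rot":[0,0,0],"grip":0},{"offset":[-4,0,0],"rot":[0,0,0],"grip":0}]'; python3 d.py 472.6 -105.8 23 169.7
python3 -m crank '[{"offset":[-4,0,0],"rot":[0,0,0],"grip":0},{"offset":[-4,0,0],"rot":[0,0,0],"grip":0}]'; python3 d.py 472.6 -105.8 23 169.7
```

```text
clock: 3.9
ee_pos: [0.4851, -0.1084, 0.0231]
tool_rot: [-0.0, 0.089, 0.996, 0.0]
force: [-0.5, -0.2, -0.0]
grip_width: -0.0003
t 3.90 pos [ 485.1 -108.4   23.1] yaw 169.8 tilt z [-0.001  0.    -1.   ] F [-0.5 -0.2 -0. ] T [0.02 0.29 0.07] w -0.3
 offset tool mm [12.8  0.4  0.1] dist 13
 rot tool deg [-0.   -0.05  0.09] offset in final frame [12.8  0.3  0.1]
clock: 4.1
ee_pos: [0.4931, -0.1099, 0.0231]
tool_rot: [-0.0, 0.089, 0.996, 0.0]
force: [-1.2, 0.7, -0.4]
grip_width: 0.0001
t 4.10 pos [ 493.1 -109.9   23.1] yaw 169.8 tilt z [-0.001  0.    -1.   ] F [-1.2  0.7 -0.4] T [-0.01  0.22 -0.01] w 0.1
 offset tool mm [20.9  0.4  0.1] dist 21
 rot tool deg [ 0.   -0.03  0.09] offset in final frame [20.9  0.3  0.1]
```

```bash
for k in 1 2 3; do python3 -m crank '[{"offset":[-3,0,0],"rot":[0,0,0],"grip":0},{"offset":[-3,0,0],"rot":[0,0,0],"grip":0}]' | grep -E 'ee_pos|force'; done
```

```text
ee_pos: [0.4982, -0.1108, 0.0231]
force: [-5.6, 1.1, 3.2]
ee_pos: [0.5026, -0.1116, 0.0231]
force: [-6.8, 0.7, 4.4]
ee_pos: [0.5093, -0.1127, 0.023]
force: [-9.1, 1.8, 8.0]
```

```bash
python3 d.py 509 -112 23 169.7
python3 - <<'E'
from h import *
i=get_image('side'); c=i['color'][120:230,170:300]
cv2.imwrite('pics/p2.png',cv2.cvtColor(cv2.resize(c,None,fx=5,fy=5,interpolation=cv2.INTER_CUBIC),cv2.COLOR_RGB2BGR))
E
```

```text
t 4.70 pos [ 509.3 -112.7   23. ] yaw 169.8 tilt z [-0.003  0.001 -1.   ] F [-9.1  1.8  8. ] T [ 0.34  1.89 -0.01] w 0.2
 offset tool mm [0.4 0.6 0. ] dist 1
 rot tool deg [ 0.01 -0.19  0.1 ] offset in final frame [0.4 0.6 0. ]
```

View pics/p2.png

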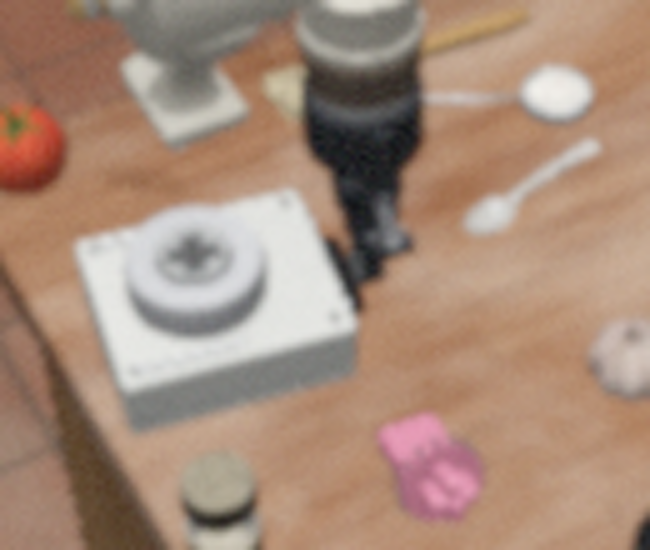

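```bash
for k in 1 2; do python3 -m crank '[{"offset":[-2,0,0],"rot":[0,0,0],"grip":0},{"offset":[-1,0,0],"rot":[0,0,0],"grip":0}]' | grep -E 'ee_pos|force'; done
```

```text
ee_pos: [0.5093, -0.1127, 0.0229]
force: [-13.9, 1.2, 11.4]
ee_pos: [0.5093, -0.1127, 0.0227]
force: [-20.1, 3.7, 16.6]
```

```bash
python3 -m crank '[{"offset":[10,0,0],"rot":[0,0,0],"grip":0},{"offset":[20,0,0],"rot":[0,0,0],"grip":0},{"offset":[20,0,0],"rot":[0,0,0],"grip":0},{"offset":[0,0,-40],"rot":[0,0,0],"grip":60},{"offset":[0,0,-45],"rot":[0,0,0],"grip":60},{"offset":[0,0,-45],"rot":[0,0,0],"grip":60},{"offset":[0,0,0],"rot":[0,0,0],"grip":60}]'; python3 d.py 500 50 160 180
python3 - <<'E'
from h import *
i=get_image('side'); c=i['color'][120:230,170:300]; np.save('side2.npy',world(i))
cv2.imwrite('pics/p3.png',cv2.cvtColor(cv2.resize(c,None,fx=5,fy=5,interpolation=cv2.INTER_CUBIC),cv2.COLOR_RGB2BGR))
a=np.radians(-10.3); w=world(i)*1000; d=w-[620.2,-132.7,0]
X=d[...,0]*np.cos(a)+d[...,1]*np.sin(a); Y=-d[...,0]*np.sin(a)+d[...,1]*np.cos(a); z=w[...,2]
m=(X<-90)&(X>-150)&(abs(Y)<50)&(z>20)&(z<60); print(m.sum(),np.percentile(X[m],[0,5,50]))
E
```

```text
clock: 5.85
ee_pos: [0.4735, -0.1066, 0.1605]
tool_rot: [0.008, 0.089, 0.996, -0.001]
force: [0.7, -0.7, 0.1]
grip_width: 0.0579
t 5.85 pos [ 473.5 -106.6  160.5] yaw 169.8 tilt z [ 0.016 -0.004 -1.   ] F [ 0.7 -0.7  0.1] T [ 0.03 -0.08 -0.02] w 57.9
 offset tool mm [  1.7 158.8   0.3] dist 159
 rot tool deg [ -0.12   0.94 -10.21] offset in final frame [-26.5 156.6   0.5]
60 [-104.35127049 -102.95290943  -96.62822561]
```

View pics/p3.png

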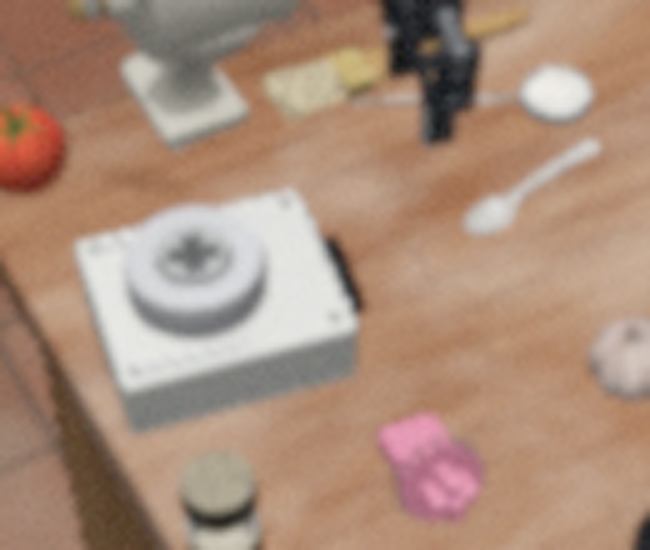

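```bash
python3 -m crank '[{"offset":[0,0,0],"rot":[0,1,-5.2],"grip":60},{"offset":[0,0,0],"rot":[0,0,-5],"grip":60},{"offset":[-20,36,0],"rot":[0,0,0],"grip":60},{"offset":[-20,36,0],"rot":[0,0,0],"grip":60},{"offset":[-20,36,0],"rot":[0,0,0],"grip":60},{"offset":[-20,36,0],"rot":[0,0,0],"grip":60},{"offset":[-20,36,0],"rot":[0,0,0],"grip":60},{"offset":[-20,36,0],"rot":[0,0,0],"grip":60},{"offset":[-20,36,0],"rot":[0,0,0],"grip":60},{"offset":[-20,33,0],"rot":[0,0,0],"grip":60},{"offset":[0,0,0],"rot":[0,0,0],"grip":60},{"offset":[0,0,0],"rot":[0,0,0],"grip":60}]'; python3 d.py 634.8 179.2 64 180
```

```text
clock: 7.1
ee_pos: [0.6272, 0.1805, 0.1488]
tool_rot: [-0.01, -0.001, 1.0, 0.001]
force: [-1.0, -0.7, -0.9]
grip_width: 0.0602
t 7.10 pos [627.2 180.5 148.8] yaw -179.9 tilt z [-0.02   0.001 -1.   ] F [-1.  -0.7 -0.9] T [-0.03 -0.01  0.02] w 60.2
 offset tool mm [-9.3 -1.4 84.6] dist 85
 rot tool deg [ 0.07 -1.13  0.09] offset in final frame [-7.6 -1.3 84.8]
```

```bash
python3 -m crank '[{"offset":[0,0,0],"rot":[0,-1.1,0],"grip":60},{"offset":[0,0,0],"rot":[0,0,0],"grip":60},{"offset":[0,0,0],"rot":[0,0,0],"grip":60}]' >/dev/null; python3 d.py 634.8 179.2 64 180
```

```text
t 7.40 pos [627.1 178.6 151.7] yaw 179.9 tilt z [ 0.002  0.002 -1.   ] F [ 1.1  0.6 -0.1] T [-0.03 -0.01  0.01] w 60.0
 offset tool mm [-7.5  0.4 87.8] dist 88
 rot tool deg [ 0.13  0.14 -0.09] offset in final frame [-7.7  0.6 87.7]
```

```bash
python3 -m crank '[{"offset":[-7.6,0.5,0],"rot":[0,0,0],"grip":60},{"offset":[0,0,20],"rot":[0,0,0],"grip":60},{"offset":[0,0,20],"rot":[0,0,0],"grip":60},{"offset":[0,0,20],"rot":[0,0,0],"grip":60},{"offset":[0,0,15],"rot":[0,0,0],"grip":60},{"offset":[0,0,11],"rot":[0,0,0],"grip":60},{"offset":[0,0,0],"rot":[0,0,0],"grip":60},{"offset":[0,0,0],"rot":[0,0,0],"grip":60}]' >/dev/null; python3 d.py 634.8 179.2 64 180
python3 - <<'E'
from h import *
o=[]
for n,(u,v) in {'top':(196,148),'side':(253,250)}.items():
    i=get_image(n); o.append(cv2.resize(i['color'][v-40:v+40,u-40:u+40],(390,390),interpolation=cv2.INTER_CUBIC))
cv2.imwrite('pics/g1.png',cv2.cvtColor(np.hstack(o),cv2.COLOR_RGB2BGR))
E
```

```text
t 8.20 pos [635.7 180.3  65.6] yaw 180.0 tilt z [ 0.002  0.002 -1.   ] F [ 0.3 -0.2  0.7] T [ 0.    0.01 -0.05] w 59.9
 offset tool mm [ 0.9 -1.1  1.6] dist 2
 rot tool deg [ 0.14  0.14 -0.02] offset in final frame [ 0.9 -1.1  1.6]
```

View pics/g1.png

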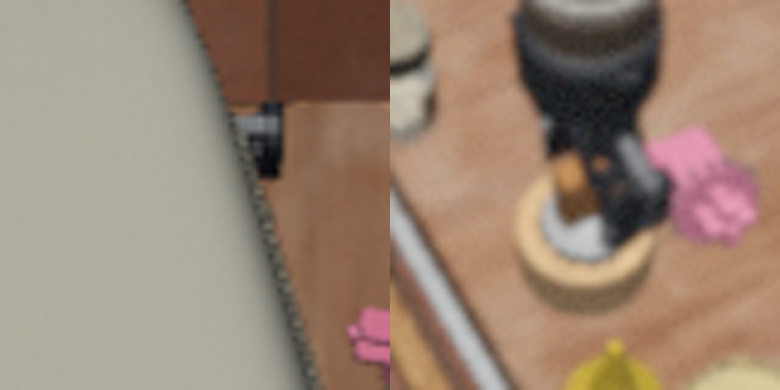

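```bash
python3 -m crank '[{"offset":[0.9,-1.1,0.5],"rot":[0,0,0],"grip":30},{"offset":[0,0,0],"rot":[0,0,0],"grip":14},{"offset":[0,0,0],"rot":[0,0,0],"grip":10},{"offset":[0,0,0],"rot":[0,0,0],"grip":10},{"offset":[0,0,0],"rot":[0,0,0],"grip":10},{"offset":[0,0,0],"rot":[0,0,0],"grip":10}]' 100; python3 d.py 634.8 179.2 64 180
python3 -m crank '[{"offset":[0,0,-10],"rot":[0,0,0],"grip":10},{"offset":[0,0,-20],"rot":[0,0,0],"grip":10},{"offset":[0,0,-30],"rot":[0,0,0],"grip":10},{"offset":[0,0,-40],"rot":[0,0,0],"grip":10},{"offset":[0,0,-30],"rot":[0,0,0],"grip":10},{"offset":[0,0,-10],"rot":[0,0,0],"grip":10},{"offset":[0,0,0],"rot":[0,0,0],"grip":10},{"offset":[0,0,0],"rot":[0,0,0],"grip":10}]'; python3 d.py 620.2 -133 190 161.2
python3 - <<'E'
from h import *
o=[]
for n,(u,v) in {'top':(196,148),'side':(253,220)}.items():
    i=get_image(n); np.save(n+'3.npy',world(i)); o.append(cv2.resize(i['color'][v-50:v+50,u-50:u+50],(390,390),interpolation=cv2.INTER_CUBIC))
cv2.imwrite('pics/g2.png',cv2.cvtColor(np.hstack(o),cv2.COLOR_RGB2BGR))
E
```

```text
clock: 8.9
ee_pos: [0.6347, 0.1794, 0.0653]
tool_rot: [0.001, 0.0, 1.0, 0.001]
force: [-0.9, 0.3, 3.9]
grip_width: 0.0169
t 8.90 pos [634.7 179.4  65.3] yaw 180.0 tilt z [ 0.003  0.003 -1.   ] F [-0.9  0.3  3.9] T [-0.08  0.13  0.  ] w 16.9
 offset tool mm [-0.1 -0.2  1.3] dist 1
 rot tool deg [ 0.15  0.16 -0.01] offset in final frame [-0.1 -0.2  1.3]
clock: 9.7
ee_pos: [0.6332, 0.1787, 0.2027]
tool_rot: [-0.001, 0.0, 1.0, 0.001]
force: [0.4, 0.1, -1.4]
grip_width: 0.0168
t 9.70 pos [633.2 178.7 202.7] yaw 180.0 tilt z [-0.001  0.001 -1.   ] F [ 0.4  0.1 -1.4] T [ 0.    0.01 -0.02] w 16.8
 offset tool mm [  13.  -311.8   12.3] dist 312
 rot tool deg [ 0.07 -0.08 18.79] offset in final frame [ -88.1 -299.3   12.7]
```

View pics/g2.png

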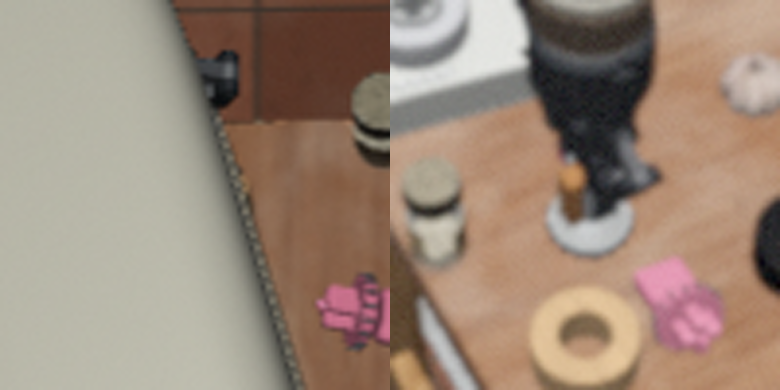

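```bash
python3 - <<'E'
from h import *
from scipy.optimize import least_squares
w=np.load('side3.npy')*1000; x,y,z=w[...,0],w[...,1],w[...,2]
nr=np.hypot(x-633,y-179)<60
print(np.histogram(z[nr&(z>120)],bins=range(120,260,5)))
for lo,hi in [(176,186),(174,192)]:
    p=w[nr&(z>lo)&(z<hi)]; print(len(p),p.min(0).round(1),p.max(0).round(1),p.mean(0).round(1))
    h=cv2.convexHull(p[:,:2].astype(np.float32)); print(cv2.minEnclosingCircle(h))
E
python3 -m crank '[{"offset":[0,0,0],"rot":[0,0,8.4],"grip":10},{"offset":[0,0,0],"rot":[0,0,8.4],"grip":10},{"offset":[0,0,0],"rot":[0,0,2],"grip":10},{"offset":[-11,-38,0],"rot":[0,0,0],"grip":10},{"offset":[-11,-38,0],"rot":[0,0,0],"grip":10},{"offset":[-11,-38,0],"rot":[0,0,0],"grip":10},{"offset":[-11,-38,0],"rot":[0,0,0],"grip":10},{"offset":[-11,-38,0],"rot":[0,0,0],"grip":10},{"offset":[-11,-38,0],"rot":[0,0,0],"grip":10},{"offset":[-11,-38,0],"rot":[0,0,0],"grip":10},{"offset":[-11,-33,0],"rot":[0,0,0],"grip":10}]' >/dev/null
python3 -m crank '[{"offset":[0,0,0],"rot":[0,0,0],"grip":10},{"offset":[0,0,0],"rot":[0,0,0],"grip":10},{"offset":[0,0,0],"rot":[0,0,0],"grip":10}]' >/dev/null;  python3 d.py 620.2 -133 190 161.2
```

```text
(array([ 0,  0,  0,  0,  0,  0,  0,  0,  0,  0,  0, 10, 35, 92, 60,  9,  9,
       13, 14, 18, 16, 12, 18, 18, 26, 12, 32]), array([120, 125, 130, 135, 140, 145, 150, 155, 160, 165, 170, 175, 180,
       185, 190, 195, 200, 205, 210, 215, 220, 225, 230, 235, 240, 245,
       250, 255]))
54 [604.8 151.9 178.4] [661.4 206.6 185.9] [640.9 191.7 182.5]
((632.6857299804688, 178.33193969726562), 28.87631607055664)
170 [604.3 151.9 178.4] [661.4 207.5 191.9] [638.8 190.2 186.8]
((633.0258178710938, 178.5643310546875), 28.95514678955078)
t 11.20 pos [ 620.5 -131.5  202.7] yaw 161.2 tilt z [-0.     0.003 -1.   ] F [-0.3 -0.2 -2.7] T [0.03 0.   0.02] w 16.5
 offset tool mm [-0.2 -1.6 12.7] dist 13
 rot tool deg [ 0.17 -0.07  0.03] offset in final frame [-0.2 -1.5 12.7]
```

```bash
python3 -m crank '[{"offset":[-0.3,-1.4,15],"rot":[0,0,0],"grip":10},{"offset":[0,0,20],"rot":[0,0,0],"grip":10},{"offset":[0,0,15],"rot":[0,0,0],"grip":10},{"offset":[0,0,8],"rot":[0,0,0],"grip":10},{"offset":[0,0,2],"rot":[0,0,0],"grip":10},{"offset":[0,0,0],"rot":[0,0,0],"grip":10},{"offset":[0,0,0],"rot":[0,0,0],"grip":10}]' >/dev/null;  python3 d.py 620.2 -132.9 114.3 161.2
python3 - <<'E'
from h import *
o=[]
for n,(u,v) in {'top':(306,148),'side':(209,165)}.items():
    i=get_image(n); o.append(cv2.resize(i['color'][v-40:v+40,u-40:u+40],(390,390),interpolation=cv2.INTER_CUBIC))
cv2.imwrite('pics/g3.png',cv2.cvtColor(np.hstack(o),cv2.COLOR_RGB2BGR))
E
```

```text
t 11.90 pos [ 621.6 -133.5  145. ] yaw 161.2 tilt z [ 0.004  0.002 -1.   ] F [ 0.1 -0.2 -1.6] T [-0.06  0.03  0.04] w 16.8
 offset tool mm [ 1.6  0.  30.7] dist 31
 rot tool deg [0.17 0.16 0.02] offset in final frame [ 1.6  0.1 30.7]
```

View pics/g3.png

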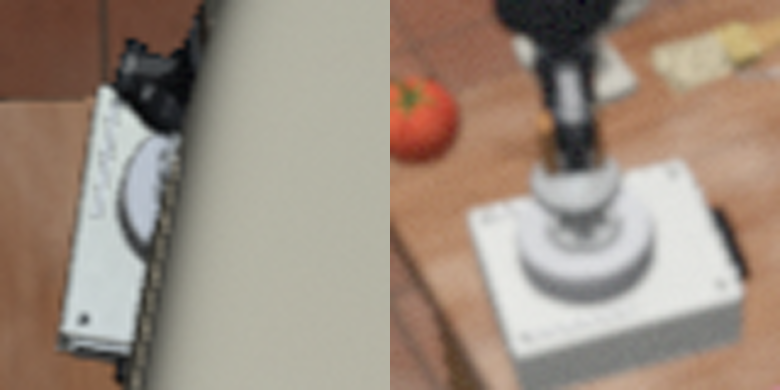

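```bash
python3 -m crank '[{"offset":[1.4,0,3],"rot":[0,0,0],"grip":10},{"offset":[0,0,3],"rot":[0,0,0],"grip":10},{"offset":[0,0,2],"rot":[0,0,0],"grip":10},{"offset":[0,0,0],"rot":[0,0,0],"grip":10}]' >/dev/null;  python3 d.py 620.2 -132.9 114.3 161.2
python3 -m crank '[{"offset":[0,0,2],"rot":[0,0,0],"grip":10},{"offset":[0,0,2],"rot":[0,0,0],"grip":10},{"offset":[0,0,0],"rot":[0,0,0],"grip":10}]' >/dev/null;  python3 d.py 620.2 -132.9 114.3 161.2
```

```text
t 12.40 pos [ 619.3 -133.2  135.4] yaw 161.2 tilt z [ 0.001  0.003 -1.   ] F [-0.1  0.7 -1.6] T [ 0.01 -0.01  0.  ] w 16.8
 offset tool mm [-0.8  0.6 21.1] dist 21
 rot tool deg [ 0.15  0.   -0.02] offset in final frame [-0.8  0.6 21.1]
t 12.70 pos [ 619.4 -133.2  131.5] yaw 161.2 tilt z [ 0.001  0.002 -1.   ] F [ 1.1  0.8 -1.4] T [-0.02  0.03 -0.  ] w 16.6
 offset tool mm [-0.6  0.5 17.2] dist 17
 rot tool deg [ 0.16  0.02 -0.01] offset in final frame [-0.6  0.5 17.2]
```

```bash
for k in 1 2 3; do python3 -m crank '[{"offset":[0,0,2],"rot":[0,0,0],"grip":10},{"offset":[0,0,2],"rot":[0,0,0],"grip":10},{"offset":[0,0,0],"rot":[0,0,0],"grip":10}]' >/dev/null;  python3 d.py 620.2 -132.9 114.3 161.2|head -1;done
```

```text
t 13.00 pos [ 619.4 -133.1  127.5] yaw 161.2 tilt z [ 0.001  0.003 -1.   ] F [-0.6  0.7 -0.7] T [-0.01  0.05 -0.04] w 17.0
t 13.30 pos [ 619.9 -133.3  124.5] yaw 161.2 tilt z [ 0.003  0.002 -1.   ] F [-1.1 -0.1  3.7] T [0.09 0.23 0.04] w 16.8
t 13.60 pos [ 620.  -133.3  120.4] yaw 161.2 tilt z [ 0.003  0.002 -1.   ] F [-2.2  0.1  6.8] T [0.06 0.37 0.01] w 17.1
```

Meshed and compressing the ejector; pressing on to the hub.

```bash
for k in 1 2; do python3 -m crank '[{"offset":[0,0,2],"rot":[0,0,0],"grip":10},{"offset":[0,0,1],"rot":[0,0,0],"grip":10},{"offset":[0,0,0],"rot":[0,0,0],"grip":10}]' >/dev/null;  python3 d.py 620.2 -132.9 114.3 161.2|head -1;done;  python3 -m crank '[{"offset":[0,0,1],"rot":[0,0,0],"grip":10},{"offset":[0,0,0],"rot":[0,0,0],"grip":10}]' >/dev/null;  python3 d.py 620.2 -132.9 114.3 161.2|head -1
```

```text
t 13.90 pos [ 620.  -133.3  117.7] yaw 161.2 tilt z [ 0.003  0.002 -1.   ] F [-1.3  0.5  6.6] T [0.07 0.41 0.01] w 17.0
t 14.20 pos [ 620.  -133.3  115. ] yaw 161.2 tilt z [ 0.003  0.002 -1.   ] F [-1.9  0.   8.3] T [0.16 0.61 0.02] w 17.4
t 14.40 pos [ 620.1 -133.3  114.4] yaw 161.2 tilt z [ 0.004  0.002 -1.   ] F [-1.  -0.1  8.1] T [0.14 0.63 0.08] w 17.0
```

```bash
for k in 1 2 3; do python3 -m crank '[{"offset":[0,0,1],"rot":[0,0,0],"grip":10},{"offset":[0,0,0],"rot":[0,0,0],"grip":10}]' >/dev/null;  python3 d.py 620.2 -132.9 114.3 161.2|head -1;done
```

```text
t 14.60 pos [ 620.1 -133.3  114.3] yaw 161.2 tilt z [ 0.004  0.002 -1.   ] F [-4.2  0.7 12. ] T [0.12 1.   0.03] w 16.7
t 14.80 pos [ 620.1 -133.3  114.2] yaw 161.2 tilt z [ 0.005  0.002 -1.   ] F [-6.2  0.7 16.7] T [ 0.2   1.37 -0.05] w 17.2
t 15.00 pos [ 620.1 -133.3  114.2] yaw 161.2 tilt z [ 0.005  0.001 -1.   ] F [-6.8  2.  20.1] T [ 0.35  1.73 -0.02] w 17.1
```

```bash
python3 -m crank '[{"offset":[0,0,0.5],"rot":[0,0,0],"grip":10},{"offset":[0,0,0],"rot":[0,0,0],"grip":10},{"offset":[0,0,0],"rot":[0,0,0],"grip":10},{"offset":[0,0,0],"rot":[0,0,0],"grip":10},{"offset":[0,0,0],"rot":[0,0,0],"grip":10}]' >/dev/null;  python3 d.py 620.2 -132.9 114.3 161.2|head -1
python3 - <<'E'
from h import *
o=[]
for n,(u,v) in {'top':(306,165),'side':(215,170)}.items():
    i=get_image(n); o.append(cv2.resize(i['color'][v-40:v+40,u-40:u+40],(390,390),interpolation=cv2.INTER_CUBIC))
    if n=='side':
        save(i,'side9.png')
        a=np.radians(-10.3); w=world(i)*1000; d=w-[620.2,-132.7,0]
        X=d[...,0]*np.cos(a)+d[...,1]*np.sin(a); Y=-d[...,0]*np.sin(a)+d[...,1]*np.cos(a); z=w[...,2]
        m=(X<-90)&(X>-150)&(abs(Y)<50)&(z>20)&(z<60); print(m.sum(),np.percentile(X[m],[0,5,50]))
        m=(np.hypot(X,Y)<26)&(np.hypot(X,Y)>21)&(z>80)&(z<112); print('disc top z',np.percentile(z[m],[50,90]),m.sum())
cv2.imwrite('pics/g4.png',cv2.cvtColor(np.hstack(o),cv2.COLOR_RGB2BGR))
E
```

```text
t 15.50 pos [ 620.2 -133.3  114.2] yaw 161.2 tilt z [ 0.006  0.001 -1.   ] F [-7.6  1.5 22.5] T [ 0.3   1.92 -0.04] w 17.0
61 [-103.92868788 -102.95903549  -97.12697029]
disc top z [ 98.98984325 101.59876075] 70
```

View pics/g4.png

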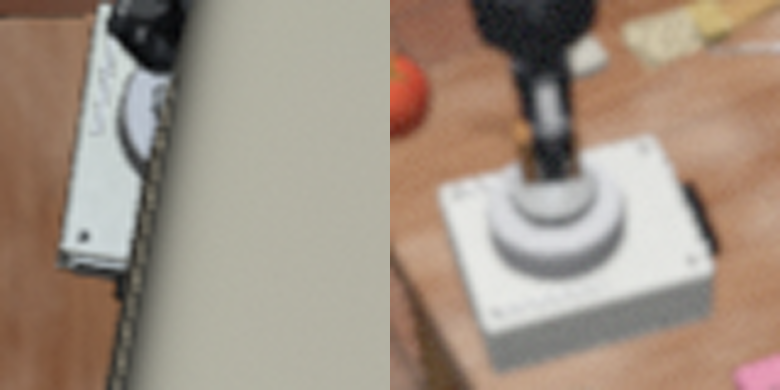

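View pics/side9.png

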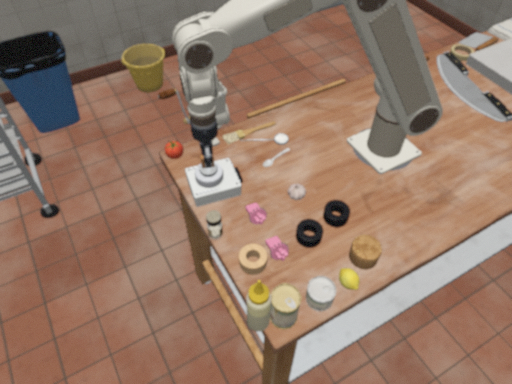

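The disc is flush on the hub: its top is at about 99 mm, as expected. The drawer is still shut, with the pull's front face at -103 mm, unchanged. The other listed things haven't moved.

```bash
python3 -c "
from station import *
print(finish_job())"; python3 d.py 620.2 -132.9 114.3 161.2|head -1
```

```text
the job is handed in; nothing more can be done
None
the job is handed in; nothing more can be done
```

The job is handed in, at about 15.6 s: the drawer is shut, and the arm is still holding the rotor pressed down flush on the hub.

- **Drawer:** I pushed it home with the closed fingers until it hit a hard stop, where the force rose to 20 N with no further movement. It stayed there after I backed off. The last picture puts the front of the pull in the same place as just after the push. I judged the click by the hard stop and by the drawer staying put; there was no direct sign of it.
- **Rotor:** I gripped it across the 18 mm with 100 N, lifted it and turned it about 19° to match the socket. It went in without jamming, and the ejector spring came in at the expected height.
- **Last checks:**
  - The tool stopped at 114.2 mm, against 114.3 mm calculated for fully home.
  - The disc top measured about 99 mm high, which matches a flush disc.
  - The wrist force was 22 N upward plus about 8 N sideways.
  - The tool was tilted about 0.3°.

**What disagreed:** both pink look-alikes, which stood on their stems at the start, were lying on their sides when I first looked again, at 2.9 s. The gripper's path was well away from both and they fell the same way, so I think they tipped over by themselves. I could not confirm that, and I left them alone. The other listed things looked unmoved in the last side picture.

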